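# Gauge the runner blocks, sort them and float the tray lift

## Task

Gauge the groove of every black runner block on the counter, the shortest block first and the longest last: set the sprung depth gauge over the middle of the block with its probe in the groove, press until its base sits flat and hold it there a moment to read the depth. Lay the blocks whose groove is shallower than 17 mm flat in the steel slide tray and the deeper, worn ones flat in the grey scrap tray, and put the gauge back upright across the rails of its stand. Only when every block is sorted, push the lift lever over its stiff detent into the float notch nearest the tray; leave the ratchet handle, plug and cell cap alone.

Things in the scene. Friction and masses are not known exactly. Their poses are not given: they have to be found in the camera images.
- short1_mid (a point): centre (22 mm up) of a short runner block: black plastic bar 70 mm long (x), 40 wide (y), 44 high (z). A groove 14 mm wide, open at both ends, runs along x in the middle of its top, 12 mm deep if good or 22 if worn; the name does not tell which. At most one short block is present (short 70, medium 100, long 130 mm), two or three blocks in all
- short2_mid (a point): centre (22 mm up) of a short runner block: black plastic bar 70 mm long (x), 40 wide (y), 44 high (z). A groove 14 mm wide, open at both ends, runs along x in the middle of its top, 12 mm deep if good or 22 if worn; the name does not tell which. At most one short block is present (short 70, medium 100, long 130 mm), two or three blocks in all
- medium1_mid (a point): centre (22 mm up) of a medium runner block: black plastic bar 100 mm long (x), 40 wide (y), 44 high (z). A groove 14 mm wide, open at both ends, runs along x in the middle of its top, 12 mm deep if good or 22 if worn; the name does not tell which. At most one medium block is present (short 70, medium 100, long 130 mm), two or three blocks in all
- medium2_mid (a point): centre (22 mm up) of a medium runner block: black plastic bar 100 mm long (x), 40 wide (y), 44 high (z). A groove 14 mm wide, open at both ends, runs along x in the middle of its top, 12 mm deep if good or 22 if worn; the name does not tell which. At most one medium block is present (short 70, medium 100, long 130 mm), two or three blocks in all
- long1_mid (a point): centre (22 mm up) of a long runner block: black plastic bar 130 mm long (x), 40 wide (y), 44 high (z). A groove 14 mm wide, open at both ends, runs along x in the middle of its top, 12 mm deep if good or 22 if worn; the name does not tell which. At most one long block is present (short 70, medium 100, long 130 mm), two or three blocks in all
- long2_mid (a point): centre (22 mm up) of a long runner block: black plastic bar 130 mm long (x), 40 wide (y), 44 high (z). A groove 14 mm wide, open at both ends, runs along x in the middle of its top, 12 mm deep if good or 22 if worn; the name does not tell which. At most one long block is present (short 70, medium 100, long 130 mm), two or three blocks in all
- gauge_foot (a point): centre of the flat underside of the depth gauge's foot (36 mm along x, 60 along y, 12 thick; z up). In use x lies along the groove. An 8 mm round sprung probe stands 28 mm out below this point when free. Its spring takes 3.3 N to start plus 150 N/m, more than the gauge's weight (0.25 kg), so the foot lies flat on a block only while pressed
- gauge_grip (a point): point on the axis of the gauge's upright grip, a 24 mm square bar from 12 to 82 mm above the foot's underside; this point is 52 mm above it. Pinch it from above across its y faces. Pointers on both x faces and a stem out of the top rise with the probe
- probe (a joint): how far the gauge's probe has been pushed up into it, m: 0 free (28 mm out), at most 0.027. With the foot flat on a block, groove depth = 0.028 - this value: about 0.016 in a 12 mm groove, 0.006 in a 22 mm groove
- stand_top (a point): fixed gauge stand: two black rails 60 mm long (x), 16 thick, 45 high, with a 26 mm gap between them; this point is the middle of the gap, level with the rail tops. The gauge stands with its foot across both rails (its y along the stand's y), the probe hanging free in the gap. On the side opposite the scrap tray
- tray_mid (a point): centre of the floor (upper face) of the stainless slide tray: inside 165 mm (x) by 240 (y), wall tops 14 mm above the floor, floor 20 to 24 mm above the counter, about 9 mm lower once the lift floats. z up. A ledge, from 85 to 97 mm above the counter, covers only what lies more than 65 mm beyond this point along +x
- scrap_mid (a point): centre of the floor (upper face) of the scrap tray, a shallow grey plastic tray fixed on the counter at the left or right: inside 205 mm (x) by 160 (y), wall tops 13 mm above this point
- lift_lever (a joint): lift lever, rad: from 0 (hold) it moves lightly to 0.35 (lower); from there to about 0.65 a stiff detent pushes back with about 1.5 N m (12 N at the knob), then it snaps on by itself into the float notch, 0.95 to 1.03 (end stop). It stays where it is left
- lift_knob (a point): centre of the lever's 30 mm ball knob, 130 mm from a pivot 45 mm above the counter; a 12 mm rod leads down to it. It stands left (+y) of the slide tray. At 0 it leans 0.5 rad to the tray frame's +y, at 1.0 as far to -y: push it towards the tray, the knob going 125 mm along the tray's -y in an arc 16 mm higher in the middle
- ratchet: bystander: orange ratchet handle with a steel head, 190 mm long, lying on the counter beyond, on the right; leave alone
- plug: bystander: black connector plug, 60 mm body with two brass pins, resting on the ledge; leave alone
- cell_cap: bystander: green cell cap, 56 mm across, 30 high, resting on the ledge; leave alone
Not all that is in view belongs to the job. What is shaped like the part that bears long2_mid but purple is not meant.

How it is judged:
On the way, in this order (a step that is already met when the one before it is completed fails the run):
1. the gauge's base pressed flat on the short block, probe in its groove (x of gauge_foot in the frame of short1_mid between -0.023 and 0.023 m and y of gauge_foot in the frame of short1_mid between -0.0055 and 0.0055 m and z of gauge_foot in the frame of short1_mid between 0.018 and 0.0236 m and angle between the z axis of gauge_foot and the z axis of short1_mid, either way round below 0.05 rad), for 0.6 s.
2. the gauge's base pressed flat on the short block, probe in its groove (x of gauge_foot in the frame of short2_mid between -0.023 and 0.023 m and y of gauge_foot in the frame of short2_mid between -0.0055 and 0.0055 m and z of gauge_foot in the frame of short2_mid between 0.018 and 0.0236 m and angle between the z axis of gauge_foot and the z axis of short2_mid, either way round below 0.05 rad), for 0.6 s.
3. the gauge's base pressed flat on the medium block, probe in its groove (x of gauge_foot in the frame of medium1_mid between -0.038 and 0.038 m and y of gauge_foot in the frame of medium1_mid between -0.0055 and 0.0055 m and z of gauge_foot in the frame of medium1_mid between 0.018 and 0.0236 m and angle between the z axis of gauge_foot and the z axis of medium1_mid, either way round below 0.05 rad), for 0.6 s.
4. the gauge's base pressed flat on the medium block, probe in its groove (x of gauge_foot in the frame of medium2_mid between -0.038 and 0.038 m and y of gauge_foot in the frame of medium2_mid between -0.0055 and 0.0055 m and z of gauge_foot in the frame of medium2_mid between 0.018 and 0.0236 m and angle between the z axis of gauge_foot and the z axis of medium2_mid, either way round below 0.05 rad), for 0.6 s.
5. the gauge's base pressed flat on the long block, probe in its groove (x of gauge_foot in the frame of long1_mid between -0.053 and 0.053 m and y of gauge_foot in the frame of long1_mid between -0.0055 and 0.0055 m and z of gauge_foot in the frame of long1_mid between 0.018 and 0.0236 m and angle between the z axis of gauge_foot and the z axis of long1_mid, either way round below 0.05 rad), for 0.6 s.
6. the gauge's base pressed flat on the long block, probe in its groove (x of gauge_foot in the frame of long2_mid between -0.053 and 0.053 m and y of gauge_foot in the frame of long2_mid between -0.0055 and 0.0055 m and z of gauge_foot in the frame of long2_mid between 0.018 and 0.0236 m and angle between the z axis of gauge_foot and the z axis of long2_mid, either way round below 0.05 rad), for 0.6 s.
7. every block lies flat in its right tray (x of short1_mid in the frame of scrap_mid between -0.1 and 0.1 m and y of short1_mid in the frame of scrap_mid between -0.078 and 0.078 m and z of short1_mid in the frame of scrap_mid between 0.012 and 0.027 m and angle between the z axis of each of short1_mid, medium2_mid, long1_mid and the z axis of scrap_mid, either way round below 0.12 rad and x of short2_mid in the frame of tray_mid between -0.08 and 0.08 m and y of short2_mid in the frame of tray_mid between -0.118 and 0.118 m and z of short2_mid in the frame of tray_mid between 0.012 and 0.027 m and angle between the z axis of each of short2_mid, medium1_mid, long2_mid and the z axis of tray_mid, either way round below 0.12 rad and x of medium1_mid in the frame of tray_mid between -0.08 and 0.08 m and y of medium1_mid in the frame of tray_mid between -0.118 and 0.118 m and z of medium1_mid in the frame of tray_mid between 0.012 and 0.027 m and x of medium2_mid in the frame of scrap_mid between -0.1 and 0.1 m and y of medium2_mid in the frame of scrap_mid between -0.078 and 0.078 m and z of medium2_mid in the frame of scrap_mid between 0.012 and 0.027 m and x of long1_mid in the frame of scrap_mid between -0.1 and 0.1 m and y of long1_mid in the frame of scrap_mid between -0.078 and 0.078 m and z of long1_mid in the frame of scrap_mid between 0.012 and 0.027 m and x of long2_mid in the frame of tray_mid between -0.08 and 0.08 m and y of long2_mid in the frame of tray_mid between -0.118 and 0.118 m and z of long2_mid in the frame of tray_mid between 0.012 and 0.027 m), for 0.2 s.
8. lift lever in the float notch (value of joint lift_lever above 0.9 rad), for 0.2 s.
At the end, for the whole second after the job is handed in: each block present lies flat (0.12 rad) on the floor of its tray (shallow groove: slide tray, deep: scrap tray); the gauge is at rest, upright (0.08 rad), foot on both stand rails (22 mm along, 12 across, 3 in height); lever over 0.9 rad (float) (all of step 7 and x of gauge_foot in the frame of stand_top between -0.022 and 0.022 m and y of gauge_foot in the frame of stand_top between -0.012 and 0.012 m and z of gauge_foot in the frame of stand_top between -0.003 and 0.003 m and angle between gauge_foot's own z axis and vertical below 0.08 rad and value of joint lift_lever above 0.9 rad and linear speed of gauge below 0.02 m/s); the robot touches nothing.
It fails at once if the ratchet is disturbed by more than 30 mm (distance of ratchet from where it was at the start of the episode above 0.03 m).
It fails at once if the plug is disturbed by more than 30 mm (distance of plug from where it was at the start of the episode above 0.03 m).
It fails at once if the cell_cap is disturbed by more than 30 mm (distance of cell_cap from where it was at the start of the episode above 0.03 m).
Of short1, short2 only 1 to 1 are there at a start; the rules pass over those that are not, and their reading is None.
Of medium1, medium2 only 1 to 1 are there at a start; the rules pass over those that are not, and their reading is None.
Of long1, long2 only 1 to 1 are there at a start; the rules pass over those that are not, and their reading is None.
Of short1, short2, medium1, medium2, long1, long2 only 5 to 6 are there at a start; the rules pass over those that are not, and their reading is None.
At some moment in a run one of long1, long2 may be knocked a few centimetres aside while the robot is not near it.
It also fails if it takes over 210 s, if anything falls off the work surface, if the arm or the gripper's body presses on something with over 40 N, if the wrist force passes 120 N, or if a joint passes its speed limit or range.

## Robot

A 6-joint arm with a two-finger parallel gripper is mounted at the origin on the work surface. World frame = base frame: x ahead of the robot, y to its left, z up, the work surface at z = 0. Lengths are in m, angles in rad, forces in N, time in s.
With the tool pointing down it reaches from about 0.4 to 0.825 m from the base axis. Payload 7 kg.
Tool frame: the origin (TCP) lies at the very end of the fingers, on their centre line; the grasp point (between the pads) lies 19 mm behind it; z points along the fingers, x is the direction in which the jaws open and shut, and the axes are right-handed (so a half turn about z gives the same grasp; the last joint's range is limited). The gripper opens to 88 mm and grips with 3 to 60 N. Pads are 19 mm wide; open, the fingers measure 130 mm over their backs; the gripper's body (78 mm by 193 mm) begins 47 mm behind the grasp point.
Start: joints at [1.454, 0.359, 0.012, 0, -1.224, -0.288], TCP at [0.266, 0.62, 0.227] pointing down, gripper open.
Joint ranges: [-3.07, 3.07], [-1.43, 2.12], [-1.02, 1.25], [-3.03, 1.67], [-3.05, -0], [-3.03, 3.03]. Speed limits (rad/s): [2.39, 2.39, 3.01, 3.14, 3.14, 3.14].

## Interface

Orientations are given as [roll, pitch, yaw] about the fixed x, y, z axes, in that order (R = Rz(yaw) Ry(pitch) Rx(roll)).
In Python, from station import telemetry, grab_frame, arm, regions_of, pinpoint gives the robot as it stands. The module is installed in compiled form; this text tells all that it offers.
- The arm moves only by the shell command python3 -m inch 'ROWS' [FORCE]. ROWS is text: rows parted by semicolons, each of 7 numbers parted by spaces: the opening, from 0 (shut) to 1 (fully open), then the shift along the world's x, y, z in cm, then the turn, a rotation vector about the world's x, y, z in degrees. A call has 1 to 12 rows; each row is the pose to reach, as a shift and turn from the pose measured when the call began; what a row does not reach only later rows make up. A row lasts 1/8 s, in which the tool goes at most 62.5 mm and 10.7 degrees, less where a joint would pass 70% of its speed; a pose out of reach is approached as far as the arm can. A call with a gripper value outside its range is refused whole. The fingers move at their own pace and stop on an object; FORCE is the grip in N (left out, the last holds). Time passes only in rows, so rows that repeat a pose let the fingers close. It gives the time, the measured TCP pose, the force and the opening at its end, in the units of the state.
- telemetry.get_state(): the state, without advancing time (a new reading comes with each control period).
- grab_frame(name): name is "scene" or "side" or "wrist"; returns a dict with "pixels" (420x560x3 uint8, red, green, blue), "fx", "fy", "cx", "cy" (pixels), "R" (3x3) and "t" (3): a world point X has camera coordinates R X + t. Camera axes: x right, y down, z forward; pixel columns grow to the right and rows downward; lengths in m; the calibration is good to about 2 mm. A picture is of the moment at which its call begins. There is no depth.
- arm.job_done(): hands the job in, once; it reports no verdict.
Trained networks look in the newest picture that a camera, given by its name, has taken for a name from the list of things; names that differ only in an ending like _2 or _b are one class to them, and where a whole thing is asked for, a point or a joint stands for the part that bears it (a point fixed in the world has none). Each returns a list of dicts, best first, with "p" (0 to 1); they miss things now and then, are a little off and sometimes report something else, mostly with a low value. They report only what shows in the picture. A call takes as long as a camera call. They do not tell look-alikes from the thing itself.
- regions_of(camera, name): "pixels" (420x560 bool, what is visible of it) and "bbox" ([left, top, right, bottom] in pixels, round what is visible of it).
- pinpoint(camera, name): "location" ([column, row] in pixels: a listed point, or the origin of a listed thing).
The state is a dict: "t": time; "q": joint angles; "qd": joint speeds; "joint_efforts": joint torques, N m; "eef_pos": TCP position; "ee_rot": TCP orientation; "force": force on the tool from outside, world axes, zero at the start; "moment": the same for the moment, N m; "width": finger opening in m.
Only numpy, scipy, OpenCV 4.12 (cv2) and the standard library are available. Lean on these libraries where they do the work, as an engineer would, in place of code of your own. Each camera call takes 0.05 s, during which the arm holds its last target. There are 200 camera calls.

## Working session

There is one attempt and no reset: what is moved stays moved. The work goes in short steps, Python scripts to look and compute and a shell command to move; the robot and the scene stay as the last step left them, time stands still between calls to the robot, and variables do not carry over. Pictures are saved under pics/ and viewed, about 12 in all and at most 16, crops included, and the job is handed in when it is done.

```bash
mkdir -p pics
cat > h.py <<'E'
import numpy as np, cv2
from station import telemetry, grab_frame, arm, regions_of, pinpoint
def ray(f,px):
    d=np.array([(px[0]-f["cx"])/f["fx"],(px[1]-f["cy"])/f["fy"],1.0]); R=np.array(f["R"]);t=np.array(f["t"])
    return -R.T@t, R.T@d
def onz(f,px,z):
    c,d=ray(f,px); return c+d*(z-c[2])/d[2]
def proj(f,X):
    p=np.array(f["R"])@np.array(X)+np.array(f["t"]); return [f["fx"]*p[0]/p[2]+f["cx"],f["fy"]*p[1]/p[2]+f["cy"]]
def save(f,n,crop=None,s=1):
    im=cv2.cvtColor(np.array(f["pixels"]),cv2.COLOR_RGB2BGR)
    if crop: im=im[crop[1]:crop[3],crop[0]:crop[2]]
    cv2.imwrite("pics/"+n,cv2.resize(im,None,fx=s,fy=s,interpolation=cv2.INTER_CUBIC))
E
python3 - <<'E'
from h import *
ZZ={"short1_mid":.022,"medium1_mid":.022,"long1_mid":.022,"gauge_foot":.045,"gauge_grip":.097,"stand_top":.045,"tray_mid":.022,"scrap_mid":.003,"lift_knob":.16}
np.set_printoptions(precision=3,suppress=True)
s=telemetry.get_state();print(s["t"],s["eef_pos"],s["ee_rot"],s["force"],s["width"])
ims=[]
for c in("scene","side"):
    f=grab_frame(c);ims.append(f)
    save(f,c+"0.png",s=1.4)
    for n,z in ZZ.items():
        for r in pinpoint(c,n)[:4]:
            if r["p"]>.2: print(c,n,round(r["p"],2),np.round(r["location"]),onz(f,r["location"],z))
E
```

```text
0.0 [0.266 0.62  0.226] [-3.141 -0.002 -1.976] [ 0.07  -0.052  0.652] 0.08751086608619879
scene medium1_mid 0.61 [298. 240.] [0.457 0.007 0.022]
scene gauge_foot 0.71 [374. 314.] [0.5   0.356 0.045]
scene gauge_grip 0.78 [387. 301.] [0.485 0.376 0.097]
scene gauge_grip 0.25 [301. 239.] [0.506 0.08  0.097]
scene stand_top 0.8 [384. 320.] [0.494 0.384 0.045]
scene tray_mid 0.83 [242. 266.] [0.647 0.007 0.022]
scene scrap_mid 0.65 [207. 194.] [ 0.533 -0.374  0.003]
scene lift_knob 0.74 [284. 287.] [0.69  0.252 0.16 ]
side medium1_mid 0.68 [257. 234.] [0.443 0.011 0.022]
side gauge_foot 0.79 [204. 155.] [0.497 0.371 0.045]
side gauge_grip 0.61 [203. 142.] [0.5   0.372 0.097]
side stand_top 0.93 [205. 151.] [0.509 0.385 0.045]
side stand_top 0.35 [307. 206.] [ 0.615 -0.015  0.045]
side stand_top 0.26 [376. 316.] [ 0.511 -0.382  0.045]
side tray_mid 0.78 [311. 204.] [ 0.643 -0.001  0.022]
side scrap_mid 0.55 [375. 316.] [ 0.53  -0.373  0.003]
side scrap_mid 0.43 [275. 120.] [0.835 0.408 0.003]
side lift_knob 0.54 [275. 116.] [0.717 0.266 0.16 ]
```

View pics/scene0.png

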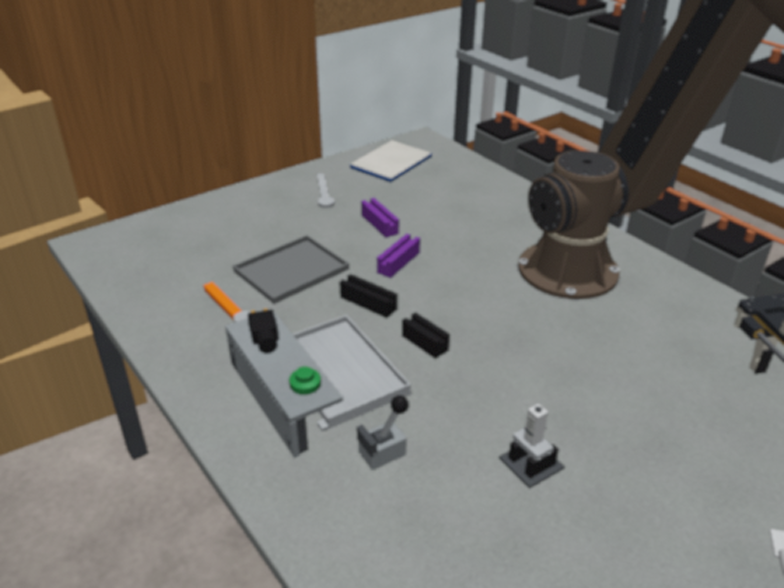

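View pics/side0.png

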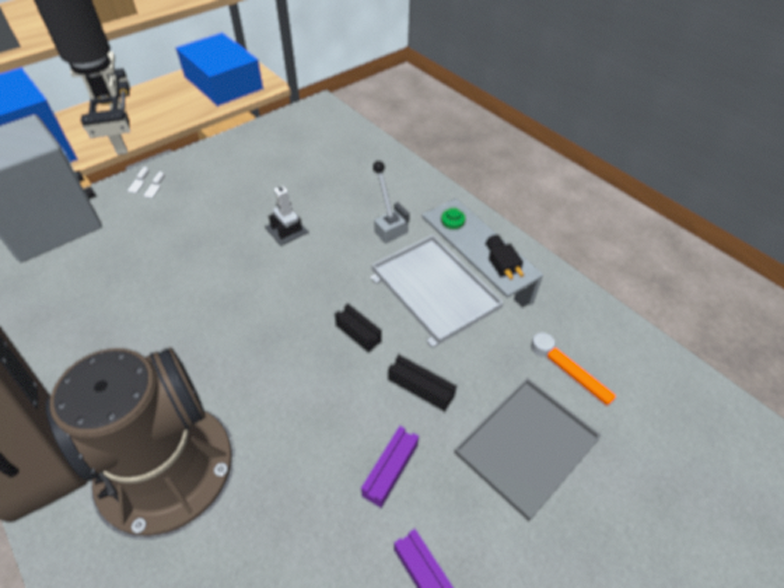

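The two pictures show two black blocks, at about (425,335) and (368,295) in the scene view. There are two purple decoys, the gauge on its stand at (535,440), the slide tray at (345,375), and the scrap tray on the right at (290,268). I'm moving above the gauge for a close look.

```bash
python3 -m inch '1 10 -10 8 0 0 0;1 23 -25 10 0 0 0;1 23 -25 10 0 0 0;1 23 -25 10 0 0 0;1 23 -25 10 0 0 0;1 23 -25 10 0 0 0;1 23 -25 10 0 0 0;1 23 -25 10 0 0 0'
python3 - <<'E'
from h import *
np.set_printoptions(precision=3,suppress=True)
f=grab_frame("wrist"); R=np.array(f["R"]);print("cam",-R.T@f["t"],R[2])
save(f,"w1.png",s=1.4)
for n,z in (("gauge_foot",.045),("gauge_grip",.097),("stand_top",.045),("lift_knob",.16),("tray_mid",.022),("short1_mid",.022)):
    for r in pinpoint("wrist",n)[:2]: print(n,round(r["p"],2),np.round(r["location"]),onz(f,r["location"],z))
# block geometry from static views: dark pixels near blocks
for c in("scene","side"):
    f=grab_frame(c)
    for n in("short1_mid","medium1_mid","long1_mid"):
        for r in regions_of(c,n)[:4]:
            if r["p"]<.25: continue
            ys,xs=np.nonzero(r["pixels"]); col=np.array(f["pixels"])[r["pixels"]].mean(0)
            P=np.array([onz(f,(x,y),.025)[:2] for x,y in zip(xs,ys)]).astype(np.float32)
            rect=cv2.minAreaRect(P*1000); print(c,n,round(r["p"],2),r["bbox"],col.astype(int),rect)
E
```

```text
t: 2.0
eef_pos: [0.4958, 0.3703, 0.3264]
ee_rot: [3.141, 0.0, -1.976]
force: [-0.3, 0.0, 0.2]
width: 0.0874
cam [0.56  0.343 0.484] [-0.241  0.103 -0.965]
gauge_foot 0.96 [274. 162.] [0.496 0.37  0.045]
gauge_grip 0.61 [276. 173.] [0.492 0.369 0.097]
scene medium1_mid 0.86 [283.3, 222.2, 320.5, 254.8] [34 34 35] ((440.3106994628906, 14.562721252441406), (77.79207611083984, 133.86355590820312), 6.0187201499938965)
side medium1_mid 0.83 [238.5, 216.6, 269.8, 252.0] [50 50 52] ((440.2762451171875, 14.901435852050781), (62.648765563964844, 123.59990692138672), 5.2358317375183105)
```

View pics/w1.png

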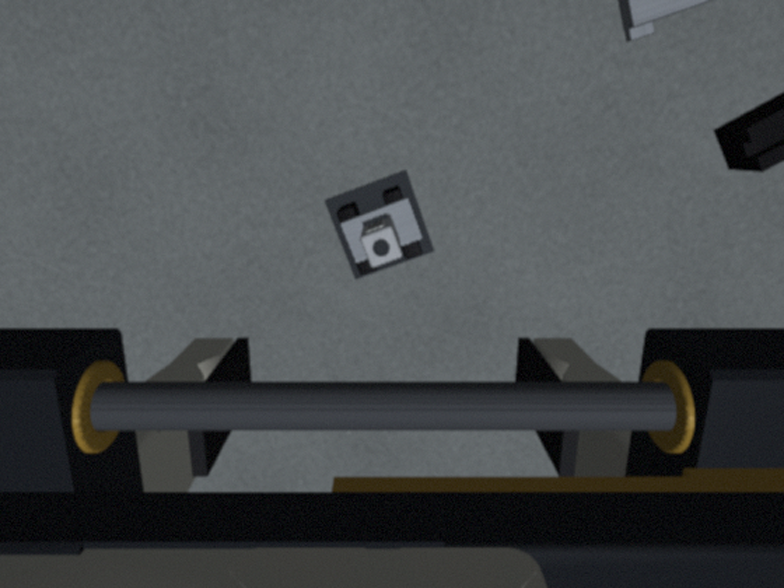

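Run:
```python
from h import *
np.set_printoptions(precision=3,suppress=True)
f=grab_frame("wrist")
print([onz(f,(p[0]/1.4,p[1]/1.4),.005) for p in((326,200),(405,171),(434,250),(357,278))])
C=[onz(f,(p[0]/1.4,p[1]/1.4),.004)[:2] for p in((326,200),(405,171),(434,250),(357,278))]
C=np.array(C);print("centre",C.mean(0))
for i in range(4):
    d=C[(i+1)%4]-C[i];print(np.linalg.norm(d),np.degrees(np.arctan2(d[1],d[0])))
print("top",onz(f,(381/1.4,247/1.4),.082+.045), onz(f,(381/1.4,247/1.4),.092+.045))
print("tool R x yaw deg",np.degrees(telemetry.get_state()["ee_rot"][2]))
# black blocks in side & scene by darkness
for c,cen in(("side",[(358,328),(420,382)]),("scene",[(425,335),(368,295)])):
    g=grab_frame(c); im=np.array(g["pixels"]).max(2); m=(im<75).astype(np.uint8); n,L=cv2.connectedComponents(m)
    for p in cen:
        x,y=int(p[0]/1.4),int(p[1]/1.4); sub=L[y-8:y+9,x-8:x+9]; l=np.bincount(sub[sub>0]).argmax()
        ys,xs=np.nonzero(L==l)
        for z in(0.0,.022,.044):
            P=np.array([onz(g,(u,v),z)[:2] for u,v in zip(xs,ys)]).astype(np.float32)*1000
            print(c,p,z,len(xs),cv2.minAreaRect(P))
```

```text
[array([0.535, 0.411, 0.005]), array([0.53 , 0.334, 0.005]), array([0.452, 0.337, 0.005]), array([0.456, 0.415, 0.005])]
centre [0.493 0.375]
0.07705354653077612 -93.37745442651814
0.07830203832599619 177.93191238838833
0.07806743158296849 87.29075919206856
0.07919588355671497 -2.8126429309946577
top [0.496 0.372 0.127] [0.498 0.371 0.137]
tool R x yaw deg -113.19644411498193
side (358, 328) 0.0 564 ((450.4181213378906, 28.82254409790039), (55.56867218017578, 119.63807678222656), 6.54743766784668)
side (358, 328) 0.022 564 ((441.2096252441406, 15.465335845947266), (54.254608154296875, 116.80897521972656), 6.547482013702393)
side (358, 328) 0.044 564 ((432.0011901855469, 2.1080970764160156), (52.94058609008789, 113.97987365722656), 6.547418594360352)
side (420, 382) 0.0 897 ((465.9271545410156, -155.90716552734375), (59.03668975830078, 137.50357055664062), 17.6804256439209)
side (420, 382) 0.022 897 ((456.3519592285156, -164.89605712890625), (57.64061737060547, 134.2520294189453), 17.68042755126953)
side (420, 382) 0.044 897 ((446.77679443359375, -173.88494873046875), (56.24458694458008, 131.00045776367188), 17.6804256439209)
scene (425, 335) 0.0 632 ((422.78057861328125, -8.73822021484375), (75.41444396972656, 134.37808227539062), 6.272668361663818)
scene (425, 335) 0.022 632 ((440.3549499511719, 12.20501708984375), (73.73518371582031, 131.38589477539062), 6.272670745849609)
scene (425, 335) 0.044 632 ((457.9293518066406, 33.148223876953125), (72.05591583251953, 128.39366149902344), 6.272643566131592)
scene (368, 295) 0.0 708 ((438.3773193359375, -193.81600952148438), (83.04195404052734, 161.63502502441406), 17.896146774291992)
scene (368, 295) 0.022 708 ((455.60443115234375, -168.7516632080078), (81.19286346435547, 158.03590393066406), 17.896156311035156)
scene (368, 295) 0.044 708 ((472.8315734863281, -143.6873321533203), (79.34374237060547, 154.436767578125), 17.896141052246094)
```

The gauge is at about (0.496, 0.372), with its x axis at -3°. The two blocks are a medium at (0.441, 0.014), axis about 96°, and a long at (0.456, -0.166), axis about 108°. I'm grasping the gauge now.

```bash
python3 -m inch '1 0 0.1 -6 0 0 10;1 0 0.1 -12 0 0 20;1 0 0.1 -18 0 0 20;1 0 0.1 -22 0 0 20;1 0 0.1 -24 0 0 20;1 0 0.1 -24 0 0 20;0.2 0 0.1 -24 0 0 20;0 0 0.1 -24 0 0 20;0 0 0.1 -24 0 0 20;0 0 0.1 -24 0 0 20' 30
python3 -c "
from h import *
s=telemetry.get_state();print(s['q'],s['width'])
f=grab_frame('side');save(f,'g1.png',(150,80,270,200),4)"
```

```text
t: 4.15
eef_pos: [0.496, 0.3716, 0.0872]
ee_rot: [-3.141, 0.001, -1.627]
force: [-0.1, 0.4, 0.3]
width: 0.053
[ 9.57544494e-01  3.88039957e-01 -2.89057639e-01 -1.30478702e-05
 -8.92730973e-01  5.57426028e-01] 0.053024240523183115
```

View pics/g1.png

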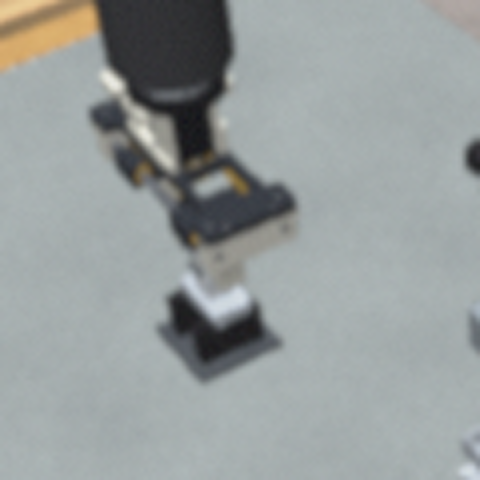

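The fingers straddle the gauge grip above its foot and are still closing.

```bash
python3 -m inch '0 0 0 0 0 0 0;0 0 0 0 0 0 0;0 0 0 0 0 0 0;0 0 0 0 0 0 0;0 0 0 0 0 0 0' 30
python3 -m inch '0 0 0 2 0 0 0;0 0 0 8 0 0 0;0 0 0 14 0 0 0'
python3 -c "
from h import *
s=telemetry.get_state();print(s['width'],s['force'],s['eef_pos'])"
```

```text
t: 4.82
eef_pos: [0.4959, 0.3715, 0.0869]
ee_rot: [-3.141, 0.001, -1.627]
force: [-0.4, -0.5, 0.5]
width: 0.0239
t: 5.2
eef_pos: [0.4954, 0.3709, 0.2276]
ee_rot: [3.14, -0.001, -1.627]
force: [0.8, 1.8, -3.8]
width: 0.0237
0.02365285683476321 [ 0.75671067  1.77606557 -3.77370626] [0.4953937  0.37094084 0.22756972]
```

```bash
python3 -m inch '0 -1 -4 3 0 0 -10;0 -2 -8 6 0 0 -20;0 -3 -12 6 0 0 -30;0 -4 -16 6 0 0 -40;0 -5 -20 6 0 0 -50;0 -5 -24 6 0 0 -60;0 -5.4 -28 6 0 0 -70;0 -5.4 -30 6 0 0 -80;0 -5.4 -30 6 0 0 -80;0 -5.4 -30 6 0 0 -80'
python3 - <<'E'
from h import *
np.set_printoptions(precision=3,suppress=True)
f=grab_frame("wrist"); save(f,"w2.png",s=1.4)
for r in pinpoint("wrist","medium1_mid")[:3]: print(round(r["p"],2),np.round(r["location"]),onz(f,r["location"],.022))
for r in regions_of("wrist","medium1_mid")[:3]:
    ys,xs=np.nonzero(r["pixels"]);P=np.array([onz(f,(u,v),.044)[:2] for u,v in zip(xs,ys)]).astype(np.float32)*1000
    print(round(r["p"],2),r["bbox"],np.array(f["pixels"])[r["pixels"]].mean(0).astype(int),cv2.minAreaRect(P))
E
```

```text
t: 6.45
eef_pos: [0.4413, 0.0712, 0.2874]
ee_rot: [3.14, -0.002, -3.021]
force: [0.8, 0.1, -3.0]
width: 0.0239
0.63 [264.3, 66.2, 299.8, 164.2] [38 39 42] ((439.5186462402344, 14.63824462890625), (39.62824630737305, 98.73743438720703), 6.45966911315918)
```

View pics/w2.png

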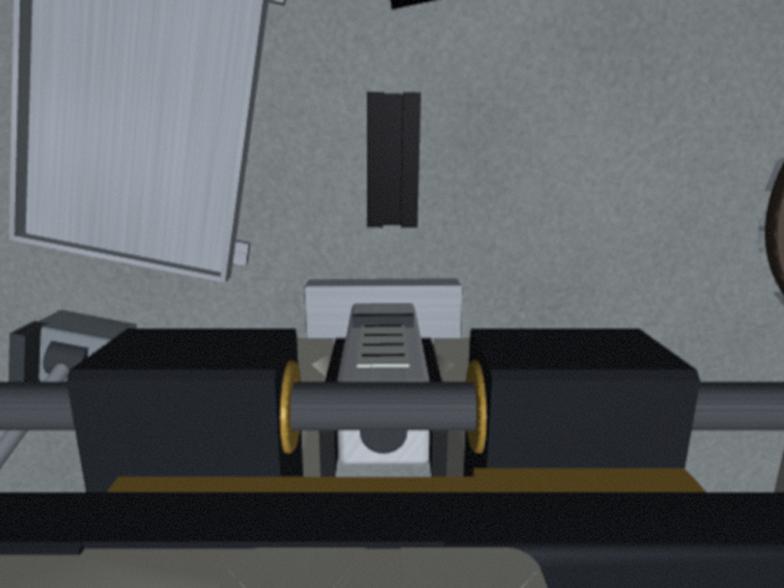

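The wrist view shows the medium block at (393,160), measured at 99×40 mm, and the gauge held square in the jaws. Moving over it and lowering.

```bash
python3 -m inch '0 -0.1 -5.6 -5 0 0 -0.5;0 -0.1 -5.6 -10 0 0 -0.5;0 -0.1 -5.6 -15 0 0 -0.5;0 -0.1 -5.6 -16.5 0 0 -0.5;0 -0.1 -5.6 -17 0 0 -0.5;0 -0.1 -5.6 -17.5 0 0 -0.5;0 -0.1 -5.6 -17.5 0 0 -0.5'
python3 - <<'E'
from h import *
np.set_printoptions(precision=3,suppress=True)
f=grab_frame("wrist"); save(f,"w3.png",(180,120,420,300),3)
s=telemetry.get_state();print(s["eef_pos"],s["force"])
E
```

```text
t: 7.48
eef_pos: [0.4408, 0.0159, 0.1128]
ee_rot: [3.14, -0.001, -3.029]
force: [1.6, 0.1, -2.1]
width: 0.0237
[0.441 0.016 0.113] [-0.617  0.167 -2.225]
```

View pics/w3.png

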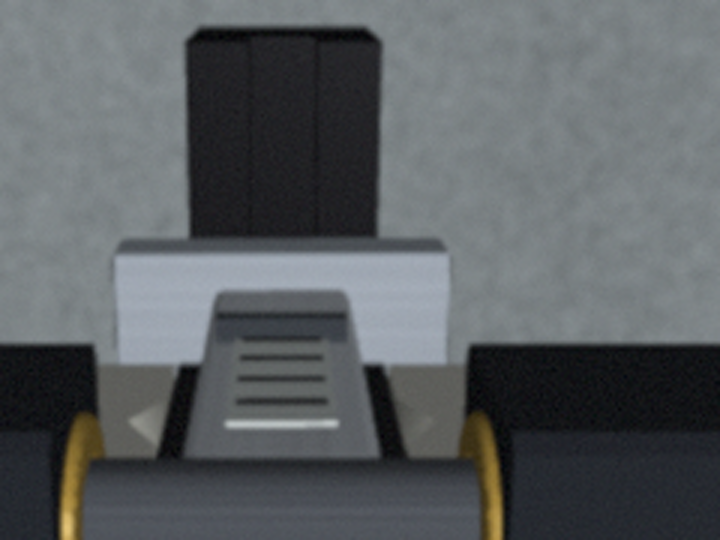

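The foot (centre column 282) is centred on the block's groove (283). Pressing down.

```bash
python3 -m inch '0 0 0 -0.8 0 0 0;0 0 0 -1.6 0 0 0;0 0 0 -2.2 0 0 0;0 0 0 -2.5 0 0 0;0 0 0 -2.7 0 0 0;0 0 0 -2.7 0 0 0'
python3 -c "
from h import *
f=grab_frame('wrist');save(f,'w4.png',(180,120,420,300),3)
s=telemetry.get_state();print(s['eef_pos'],s['ee_rot'],s['force'])"
```

```text
t: 8.28
eef_pos: [0.4414, 0.0162, 0.0862]
ee_rot: [3.14, 0.0, -3.029]
force: [1.0, 1.9, 3.8]
width: 0.0239
[0.44144257 0.01618178 0.08627757] [ 3.13985177e+00  4.98272212e-04 -3.02875832e+00] [1.04638386 1.6602171  3.68758536]
```

View pics/w4.png

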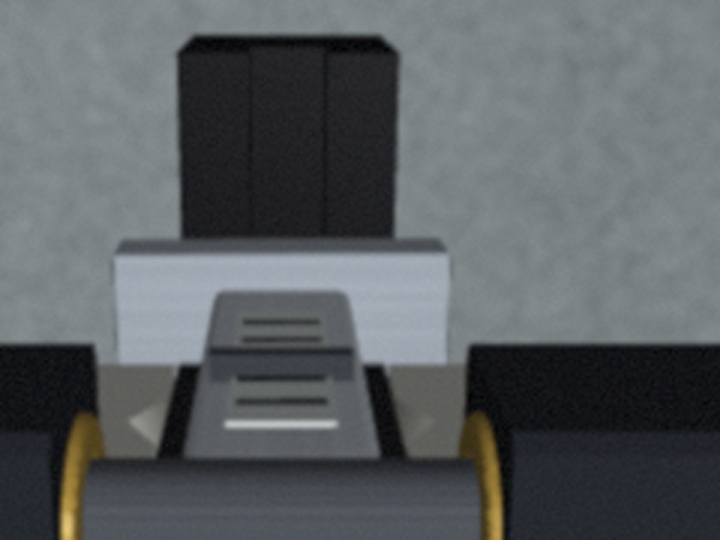

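```bash
python3 -m inch '0 0 0 -0.1 0 0 0;0 0 0 -0.2 0 0 0;0 0 0 -0.2 0 0 0;0 0 0 -0.2 0 0 0;0 0 0 -0.2 0 0 0;0 0 0 -0.2 0 0 0;0 0 0 -0.2 0 0 0'
python3 - <<'E'
from h import *
np.set_printoptions(precision=3,suppress=True)
f=grab_frame('wrist');save(f,'w5.png',(180,120,420,300),3)
s=telemetry.get_state();print(s['eef_pos'],s['ee_rot'],s['force'])
p=np.array(s['eef_pos']);foot=p-[0,0,.0419];yaw=s['ee_rot'][2];ty=np.array([np.sin(yaw),-np.cos(yaw),0])
for h in range(10,90,8):
    u=proj(f,foot-ty*.0125+[0,0,h/1000]);print(h,round((u[0]-180)*3),round((u[1]-120)*3))
E
```

```text
t: 9.2
eef_pos: [0.4416, 0.0162, 0.0858]
ee_rot: [3.14, 0.001, -3.028]
force: [-6.3, 3.1, 22.9]
width: 0.0235
[0.442 0.016 0.086] [ 3.14   0.001 -3.028] [-5.959  2.657 22.691]
10 278 278
18 278 292
26 278 306
34 278 322
42 278 340
50 277 359
58 277 380
66 277 403
74 277 429
82 276 458
```

View pics/w5.png

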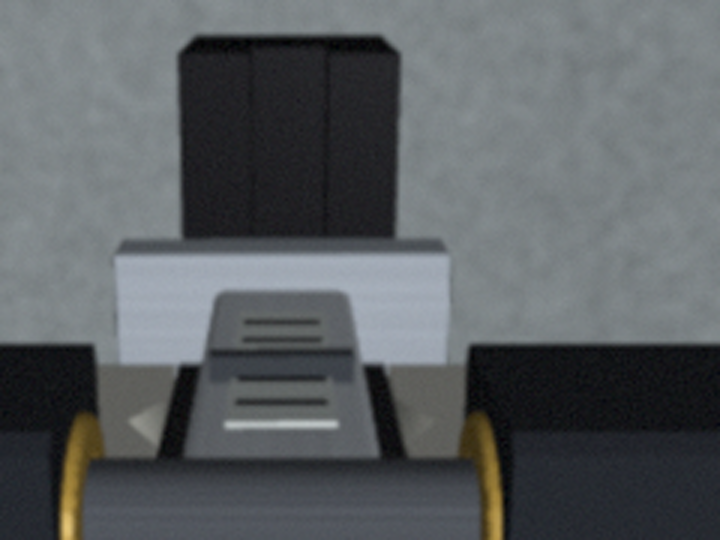

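The pointer band's top edge moved from row 314 to row 350. That is about 16 mm up the grip, so this is a 12 mm groove and a good block. The base is flat at 23 N and was held. Going on to the long block.

```bash
python3 -m inch '0 0 0 4 0 0 0;0 0 0 10 0 0 0;0 -0.2 -4 15 0 0 6;0 -0.2 -9 20 0 0 11;0 -0.2 -12.8 20 0 0 11;0 -0.2 -12.8 20 0 0 11;0 -0.2 -12.8 20 0 0 11'
python3 - <<'E'
from h import *
np.set_printoptions(precision=3,suppress=True)
f=grab_frame("wrist"); save(f,"w6.png",s=1.2)
for n in ("long1_mid","medium1_mid"):
  for r in regions_of("wrist",n)[:4]:
    ys,xs=np.nonzero(r["pixels"]);P=np.array([onz(f,(u,v),.044)[:2] for u,v in zip(xs,ys)]).astype(np.float32)*1000
    print(n,round(r["p"],2),r["bbox"],np.array(f["pixels"])[r["pixels"]].mean(0).astype(int),cv2.minAreaRect(P))
E
```

```text
t: 10.12
eef_pos: [0.4384, -0.1119, 0.2846]
ee_rot: [3.139, -0.001, -2.838]
force: [0.0, -0.1, -2.7]
width: 0.0235
```

View pics/w6.png

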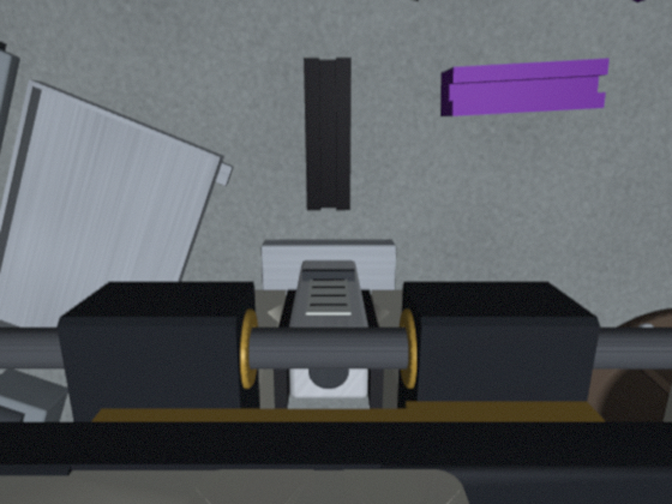

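Run:
```python
from h import *
f=grab_frame("wrist"); im=np.array(f["pixels"]).max(2); m=(im<75).astype(np.uint8); n,L=cv2.connectedComponents(m)
l=L[110,270]; ys,xs=np.nonzero(L==l);P=np.array([onz(f,(u,v),.044)[:2] for u,v in zip(xs,ys)]).astype(np.float32)*1000
s=telemetry.get_state()
print(l,len(xs),cv2.minAreaRect(P),s['eef_pos'],s['ee_rot'][2]*57.2958)
```

```text
4 4682 ((455.5653381347656, -166.2848358154297), (39.06890106201172, 128.3963623046875), 17.67799186706543) [ 0.43936012 -0.11105166  0.28525488] -162.41810137173144
```

```bash
python3 -m inch '0 1.7 -5.5 -5 0 0 0.1;0 1.7 -5.5 -10 0 0 0.1;0 1.7 -5.5 -15 0 0 0.1;0 1.7 -5.5 -16.5 0 0 0.1;0 1.7 -5.5 -17 0 0 0.1;0 1.7 -5.5 -17.2 0 0 0.1;0 1.7 -5.5 -17.2 0 0 0.1'
python3 - <<'E'
from h import *
np.set_printoptions(precision=3,suppress=True)
f=grab_frame("wrist"); im=np.array(f["pixels"]).astype(int); s=telemetry.get_state();print(s["eef_pos"],s["force"])
for row in(150,170,185): # block edges & groove; foot edges at row ~215
    g=im[row].max(1); x=np.nonzero(g[200:360]<75)[0]+200; print(row,x.min(),x.max(),g[x.min():x.max():2])
g=im[215,190:370].max(1);print(g[::3])
E
```

```text
t: 11.2
eef_pos: [0.4574, -0.1659, 0.1147]
ee_rot: [3.141, 0.003, -2.832]
force: [0.1, 0.2, -2.0]
width: 0.0238
[ 0.457 -0.166  0.115] [-0.047 -0.221 -2.075]
150 245 308 [58 36 40 37 35 38 39 35 38 38 31 37 40 41 37 40 43 43 39 40 42 33 39 37
 44 42 43 43 44 43 44 45]
170 246 307 [41 38 37 38 37 36 36 37 33 38 33 38 40 38 39 40 35 43 37 37 36 36 38 39
 38 41 42 40 41 42 41]
185 246 307 [46 38 37 34 31 33 36 36 34 37 30 39 40 39 37 39 36 37 34 39 31 34 39 33
 39 35 38 39 37 40 38]
[136 139 136 135 132 133 137 137 137 145 185 187 188 187 185 187 188 186
 189 188 187 191 185 187 185 184 186 186 184 185 184 187 185 185 187 189
 188 189 192 190 189 189 189 189 188 188 189 136 141 143 141 145 143 139
 142 138 145 149 142 139]
```

```bash
python3 -m inch '0 -0.15 0 0 0 0 0;0 -0.15 0 -0.8 0 0 0;0 -0.15 0 -1.6 0 0 0;0 -0.15 0 -2.2 0 0 0;0 -0.15 0 -2.5 0 0 0;0 -0.15 0 -2.8 0 0 0;0 -0.15 0 -3.0 0 0 0;0 -0.15 0 -3.05 0 0 0;0 -0.15 0 -3.05 0 0 0'
python3 -c "
from h import *
s=telemetry.get_state();print(s['eef_pos'],s['ee_rot'],s['force'])
f=grab_frame('wrist');save(f,'w7.png',(180,120,420,300),3)"
```

```text
t: 12.38
eef_pos: [0.4561, -0.1659, 0.0859]
ee_rot: [3.141, 0.003, -2.832]
force: [-5.3, 5.7, 22.2]
width: 0.0237
[ 0.45611814 -0.16594587  0.08585889] [ 3.14123413  0.00315574 -2.83179779] [-5.28020117  5.73063678 22.21099811]
```

View pics/w7.png

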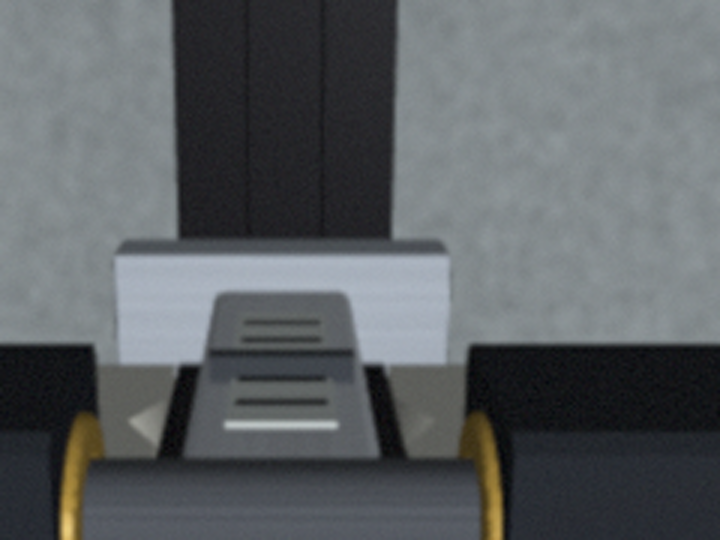

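The reading is the same on the long block: band top at row 350, about 16 mm in, flat at 22 N. Both blocks are good and go to the slide tray. Holding a little longer, then returning the gauge.

```bash
python3 -m inch '0 0 0 0 0 0 0;0 0 0 0 0 0 0;0 0 0 0 0 0 0;0 0 0 0 0 0 0;0 0 0 4 0 0 0;0 0 0 10 0 0 0;0 0 0 16 0 0 0'
python3 -m inch '0 0.5 6 2 0 0 9;0 1 12 2 0 0 18;0 1.5 18 2 0 0 27;0 2 24 2 0 0 36;0 2.5 30 2 0 0 45;0 3 36 2 0 0 54;0 3.5 42 2 0 0 63;0 4 48 2 0 0 69;0 4 53.7 2 0 0 69;0 4 53.7 2 0 0 69;0 4 53.7 2 0 0 69;0 4 53.7 2 0 0 69'
```

```text
t: 13.3
eef_pos: [0.4553, -0.1659, 0.2465]
ee_rot: [3.14, 0.001, -2.832]
force: [1.5, 0.1, -2.8]
width: 0.0239
t: 14.8
eef_pos: [0.4953, 0.37, 0.2663]
ee_rot: [3.14, 0.001, -1.629]
force: [0.6, 0.1, -2.0]
width: 0.0236
```

```bash
python3 -m inch '0 0.05 0.15 -5 0 0 0.1;0 0.05 0.15 -10 0 0 0.1;0 0.05 0.15 -15 0 0 0.1;0 0.05 0.15 -17 0 0 0.1;0 0.05 0.15 -17.5 0 0 0.1;0 0.05 0.15 -17.9 0 0 0.1;0 0.05 0.15 -18 0 0 0.1;0 0.05 0.15 -18 0 0 0.1'
python3 -c "
from h import *
s=telemetry.get_state();print(s['eef_pos'],s['ee_rot'],s['force'])
f=grab_frame('side');save(f,'s2.png',(150,80,270,200),4)"
```

```text
t: 15.8
eef_pos: [0.4961, 0.3719, 0.0872]
ee_rot: [3.141, 0.002, -1.627]
force: [0.0, 0.4, -3.3]
width: 0.0242
[0.49614221 0.3718708  0.08724003] [ 3.14091224e+00  1.99238526e-03 -1.62694355e+00] [ 2.40112571e-03  4.33675108e-01 -3.28787838e+00]
```

View pics/s2.png

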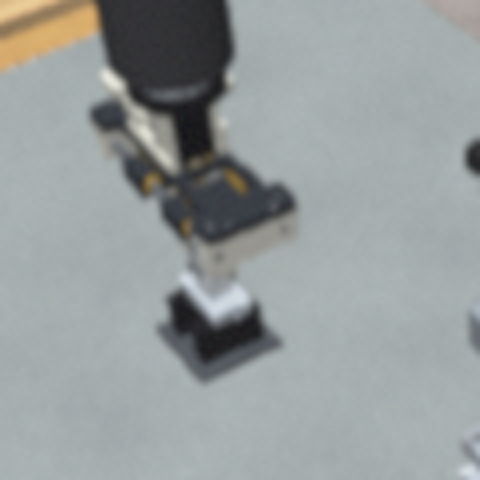

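The picture shows the gauge sitting square across the rails. Releasing it, then moving to look at the medium block and tray.

```bash
python3 -m inch '0 0 0 -0.05 0 0 0;0.6 0 0 -0.05 0 0 0;1 0 0 -0.05 0 0 0;1 0 0 -0.05 0 0 0;1 0 0 -0.05 0 0 0;1 0 0 -0.05 0 0 0;1 0 0 5 0 0 0;1 0 0 11 0 0 0;1 0 0 17 0 0 0'
python3 -m inch '1 0.3 -4 3 0 0 -10;1 0.6 -8 6 0 0 -20;1 1 -12 9 0 0 -30;1 1.5 -16 11 0 0 -40;1 2 -20 11 0 0 -50;1 2.5 -24 11 0 0 -60;1 3 -28 11 0 0 -70;1 3.4 -30 11 0 0 -80;1 3.4 -30 11 0 0 -80;1 3.4 -30 11 0 0 -80;1 3.4 -30 11 0 0 -80'
python3 - <<'E'
from h import *
np.set_printoptions(precision=3,suppress=True)
f=grab_frame("wrist"); save(f,"w8.png",s=1.4)
np.savez("w8.npz",**{k:np.array(f[k]) for k in("fx","fy","cx","cy","R","t")})
print(telemetry.get_state()["eef_pos"])
for n,z in (("tray_mid",.022),("medium1_mid",.022),("lift_knob",.16)):
    for r in pinpoint("wrist",n)[:2]: print(n,round(r["p"],2),np.round(r["location"]),onz(f,r["location"],z))
for c in("side",):
  f=grab_frame(c);
  for n,z in (("gauge_foot",.045),("gauge_grip",.097)):
    for r in pinpoint(c,n)[:1]: print(n,round(r["p"],2),np.round(r["location"]),onz(f,r["location"],z))
E
```

```text
t: 16.98
eef_pos: [0.4959, 0.3716, 0.259]
ee_rot: [3.141, 0.002, -1.627]
force: [1.0, 1.8, -0.7]
width: 0.0871
t: 18.35
eef_pos: [0.5298, 0.0723, 0.3689]
ee_rot: [3.141, 0.001, -3.021]
force: [0.4, -0.1, 0.3]
width: 0.0879
[0.53  0.072 0.369]
tray_mid 0.84 [199.  88.] [ 0.636 -0.002  0.022]
medium1_mid 0.79 [348. 120.] [0.437 0.014 0.022]
gauge_foot 0.62 [207. 155.] [0.503 0.363 0.045]
gauge_grip 0.88 [202. 141.] [0.501 0.377 0.097]
```

View pics/w8.png

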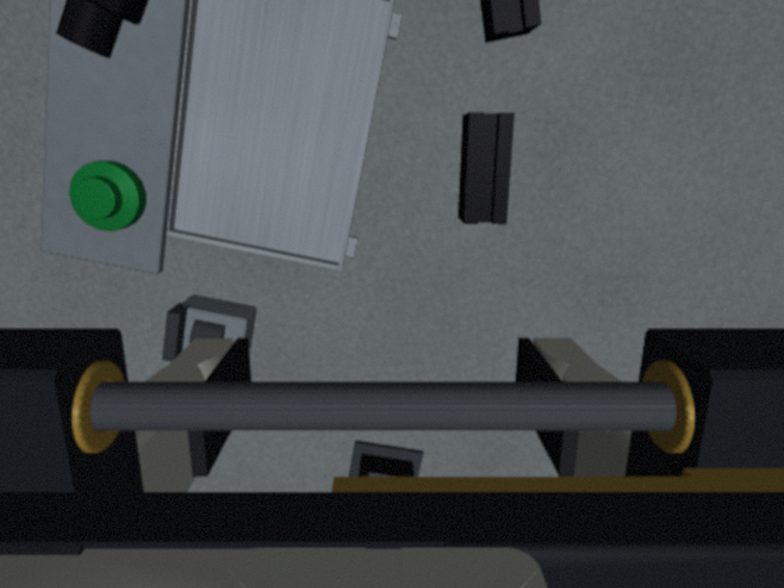

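Run:
```python
from h import *
np.set_printoptions(precision=4,suppress=True)
f=dict(np.load("w8.npz"))
P=lambda x,y,z=.036: onz(f,(x/1.4,y/1.4),z)[:2]
a,b,c=P(343,268),P(392,2),P(170,233)
print("corner",a,"edge dir deg",np.degrees(np.arctan2(*(a-b)[::-1])),"end edge deg",np.degrees(np.arctan2(*(c-a)[::-1])),np.linalg.norm(c-a))
g=[P(58,250,.097),P(162,271,.097),P(187,0,.097)]; print("ledge",g)
# static cams: tray corners from side picture (view/1.4): near(375,268) far-left(432,238) right(500,305) bottom(440,342)
s=grab_frame("side"); C=np.array([onz(s,(x/1.4,y/1.4),.036)[:2] for x,y in((372,268),(432,239),(501,303),(441,341))]);print(C,C.mean(0))
s=grab_frame("scene"); C=np.array([onz(s,(x/1.4,y/1.4),.036)[:2] for x,y in((345,319),(409,387))]);print(C)
```

```text
corner [0.5625 0.1245] edge dir deg 85.64337093935126 end edge deg -4.858608505122664 0.16849799783788807
ledge [array([0.8004, 0.123 ]), array([0.7128, 0.1307]), array([ 0.6961, -0.0817])]
[[ 0.5596  0.1167]
 [ 0.7262  0.1008]
 [ 0.7106 -0.1343]
 [ 0.5445 -0.1262]] [ 0.6352 -0.0108]
[[ 0.5536 -0.1101]
 [ 0.5717  0.1305]]
```

Picture w8 shows the tray with its near +y corner at (343,268), so its centre is about (0.638, -0.003) and its yaw about -4.6°. The medium block is at (487,168). The ledge with the cap is on the left. I'll lay each block along the tray's x, side by side in y. Grasping the medium block.

```bash
python3 -m inch '1 -5 -3 -4 0 0 0;1 -8.95 -5.8 -9 0 0 -0.4;1 -8.95 -5.8 -15 0 0 -0.4;1 -8.95 -5.8 -21 0 0 -0.4;1 -8.95 -5.8 -27 0 0 -0.4;1 -8.95 -5.8 -32 0 0 -0.4;1 -8.95 -5.8 -35 0 0 -0.4;1 -8.95 -5.8 -35.1 0 0 -0.4;0 -8.95 -5.8 -35.1 0 0 -0.4;0 -8.95 -5.8 -35.1 0 0 -0.4;0 -8.95 -5.8 -35.1 0 0 -0.4;0 -8.95 -5.8 -35.1 0 0 -0.4' 35
python3 -m inch '0 0 0 0 0 0 0;0 0 0 0 0 0 0;0 0 0 0 0 0 0;0 0 0 0 0 0 0;0 0 0 3 0 0 0;0 0 0 9 0 0 0;0 0 0 14 0 0 0;0 0 0 14 0 0 0'
python3 -c "
from h import *
f=grab_frame('wrist');save(f,'w9.png')
f=grab_frame('side')
for r in regions_of('side','medium1_mid')[:3]:print(r['p'],r['bbox'])"
```

```text
t: 20.3
eef_pos: [0.4408, 0.0139, 0.0186]
ee_rot: [3.14, 0.003, -3.03]
force: [0.2, -0.3, -0.3]
width: 0.0532
t: 21.3
eef_pos: [0.4429, 0.0147, 0.1621]
ee_rot: [3.138, 0.01, -3.029]
force: [-0.4, 1.0, -4.1]
width: 0.0394
0.82 [246.7, 192.0, 271.4, 222.6]
```

```bash
python3 -m inch '0 1 0.5 2 0 0 -10;0 3 1 2 0 0 -20;0 6 1.5 2 0 0 -30;0 9 2 2 0 0 -40;0 12 2.5 2 0 0 -50;0 15 3 2 0 0 -60;0 17 3.5 2 0 0 -70;0 18.9 3.5 2 0 0 -80;0 18.9 3.5 2 0 0 -90;0 18.9 3.5 2 0 0 -101;0 18.9 3.5 2 0 0 -101;0 18.9 3.5 2 0 0 -101'
python3 - <<'E'
from h import *
s=telemetry.get_state();print(s["eef_pos"],s["ee_rot"],s["q"])
f=grab_frame("scene");save(f,"s3.png",(140,180,320,345),4)
E
```

```text
t: 22.95
eef_pos: [0.6282, 0.0484, 0.176]
ee_rot: [-3.141, 0.002, 1.494]
force: [1.1, -0.3, -2.4]
width: 0.0398
[0.62816105 0.04844926 0.17599379] [-3.14081984e+00  1.85387322e-03  1.49407265e+00] [ 3.87144283e-01  3.21487034e-01 -1.62687174e-01  1.48143601e-03
 -1.08814316e+00 -2.03535358e+00]
```

View pics/s3.png

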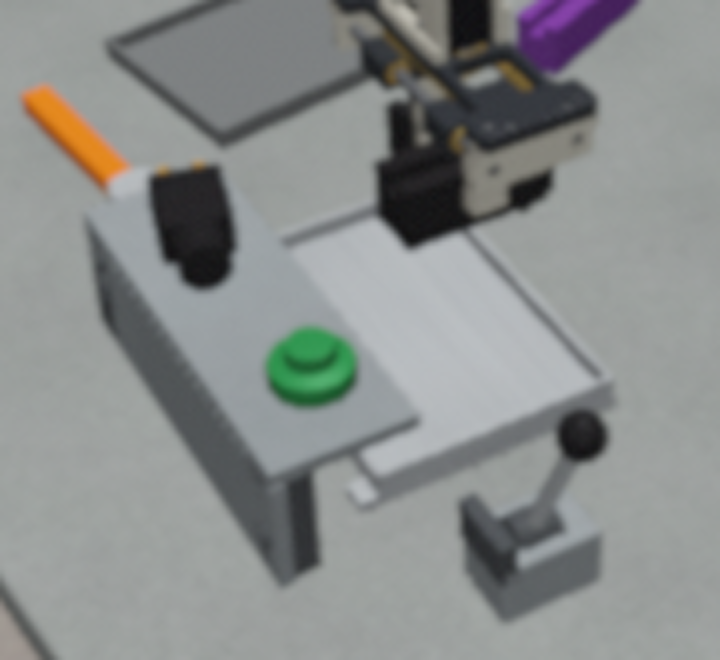

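The block is level over the tray, clear of the ledge and lever. Lowering and releasing.

```bash
python3 -m inch '0 0.3 0.1 -5 0 0 0;0 0.3 0.1 -10 0 0 0;0 0.3 0.1 -12.5 0 0 0;0 0.3 0.1 -13.2 0 0 0;0 0.3 0.1 -13.5 0 0 0;0 0.3 0.1 -13.5 0 0 0'
python3 -m inch '0.65 0 0 0 0 0 0;0.65 0 0 0 0 0 0;0.65 0 0 0 0 0 0;0.65 0 0 2 0 0 0;0.65 0 0 8 0 0 0;1 0 0 14 0 0 0;1 0 0 20 0 0 0;1 0 0 22 0 0 0'
```

```text
t: 23.75
eef_pos: [0.6322, 0.0498, 0.0428]
ee_rot: [3.139, 0.001, 1.494]
force: [-0.1, 0.1, -2.5]
width: 0.0397
t: 24.75
eef_pos: [0.6338, 0.05, 0.268]
ee_rot: [3.133, -0.002, 1.495]
force: [0.3, 0.3, -0.8]
width: 0.0814
```

```bash
python3 -m inch '1 -2 -1.6 4 0 0 10.5;1 -4 -3.2 4 0 0 21;1 -6 -4.8 4 0 0 31.5;1 -8 -6.4 4 0 0 42;1 -10 -8 4 0 0 52.5;1 -12 -9.6 4 0 0 63;1 -14 -11.2 4 0 0 73.5;1 -16 -12.8 4 0 0 84;1 -18 -14.4 4 0 0 94.5;1 -19.4 -16.1 4 0 0 105;1 -19.4 -16.1 4 0 0 112;1 -19.4 -16.1 4 0 0 112'
python3 - <<'E'
from h import *
s=telemetry.get_state();print(s['eef_pos'],s['ee_rot'][2]*57.2958)
f=grab_frame("wrist"); save(f,"w10.png",s=1.2)
im=np.array(f["pixels"]).max(2); m=(im<75).astype(np.uint8); n,L,st,_=cv2.connectedComponentsWithStats(m)
for l in range(1,n):
    if st[l,4]<400 or st[l,1]>230: continue
    ys,xs=np.nonzero(L==l);P=np.array([onz(f,(u,v),.044)[:2] for u,v in zip(xs,ys)]).astype(np.float32)*1000
    print(st[l],cv2.minAreaRect(P))
f=grab_frame("side");save(f,"s4.png",(150,80,450,300),2.6)
E
```

```text
t: 26.25
eef_pos: [0.4396, -0.1112, 0.3083]
ee_rot: [3.133, -0.001, -2.835]
force: [0.6, 0.1, 0.2]
width: 0.0876
[ 0.43963374 -0.11118121  0.30829886] -162.44251924710105
[  0  46  34 155 866] ((728.5779418945312, -61.886749267578125), (180.0288543701172, 7.556671142578125), 85.47383880615234)
[ 225   52   40  121 4420] ((484.7578125, -153.74269104003906), (41.24219512939453, 129.49517822265625), 17.718990325927734)
[    0    72   560   348 83834] ((390.0504455566406, 13.308685302734375), (792.3182373046875, 464.3589782714844), 17.493078231811523)
```

View pics/s4.png

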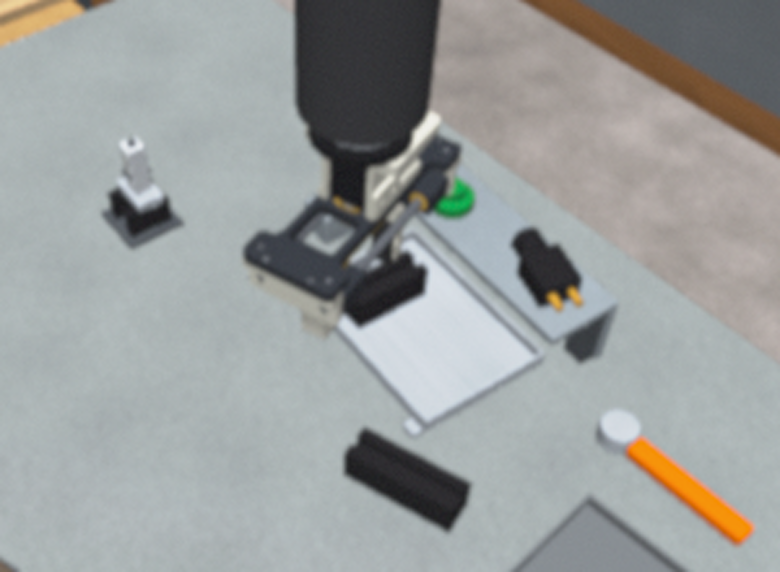

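A knock has moved the long block to (0.485, -0.154). Picture s4 shows it at (405,480), the medium lying in the tray, and the gauge upright on its stand. I'm grasping the long block slightly off-centre with a narrower opening, to stay clear of the tray corner.

```bash
python3 -m inch '0.65 4.8 -5.2 -5 0 0 0;0.65 4.8 -5.2 -10 0 0 0;0.65 4.8 -5.2 -16 0 0 0;0.65 4.8 -5.2 -22 0 0 0;0.65 4.8 -5.2 -25.5 0 0 0;0.65 4.8 -5.2 -28 0 0 0;0.65 4.8 -5.2 -28.9 0 0 0;0.65 4.8 -5.2 -28.9 0 0 0;0 4.8 -5.2 -28.9 0 0 0;0 4.8 -5.2 -28.9 0 0 0;0 4.8 -5.2 -28.9 0 0 0;0 4.8 -5.2 -28.9 0 0 0' 40
python3 -m inch '0 0 0 0 0 0 0;0 0 0 0 0 0 0;0 0 0 3 0 0 0;0 0 0 9 0 0 0;0 0 0 15 0 0 0;0 0 0 15 0 0 0'
```

```text
t: 27.85
eef_pos: [0.4885, -0.1629, 0.0201]
ee_rot: [3.133, 0.0, -2.836]
force: [-0.7, 1.9, 6.7]
width: 0.0396
t: 28.6
eef_pos: [0.4914, -0.1632, 0.1748]
ee_rot: [3.136, 0.009, -2.836]
force: [-0.1, 0.8, -4.7]
width: 0.0397
```

```bash
python3 -m inch '0 1 1 2 0 0 -10;0 2 2 2 0 0 -20;0 4 4 2 0 0 -30;0 6 6 2 0 0 -40;0 8 7 2 0 0 -50;0 9 8 2 0 0 -60;0 10 9 2 0 0 -70;0 11 10 2 0 0 -80;0 12 11 2 0 0 -90;0 12.4 11 2 0 0 -100;0 12.4 11 2 0 0 -112;0 12.4 11 2 0 0 -112'
python3 -m inch '0 0 0 0 0 0 0'
```

```text
t: 30.1
eef_pos: [0.6146, -0.0531, 0.193]
ee_rot: [3.139, 0.009, 1.493]
force: [-0.2, 0.1, -2.8]
width: 0.04
t: 30.22
eef_pos: [0.6141, -0.0532, 0.1921]
ee_rot: [3.141, 0.009, 1.496]
force: [0.2, -0.2, -3.4]
width: 0.0399
```

```bash
python3 -m inch '0 0.1 0 -5 0 0 0;0 0.1 0 -10 0 0 0;0 0.1 0 -13.5 0 0 0;0 0.1 0 -14.5 0 0 0;0 0.1 0 -14.9 0 0 0;0 0.1 0 -14.9 0 0 0'
python3 -m inch '0.65 0 0 0 0 0 0;0.65 0 0 0 0 0 0;0.65 0 0 0 0 0 0;0.65 0 0 2 0 0 0;0.65 0 0 8 0 0 0;0.65 0 0 14 0 0 0;0 0 0 20 0 0 0;0 0 0 24 0 0 0'
python3 - <<'E'
from h import *
np.set_printoptions(precision=3,suppress=True)
for c in("side","scene"):
    f=grab_frame(c)
    if c=="side": save(f,"s5.png",(180,60,420,240),3.2)
    for n,z in(("lift_knob",.16),("long1_mid",.044),("medium1_mid",.044)):
        for r in pinpoint(c,n)[:3]:
            if r["p"]>.3:print(c,n,round(r["p"],2),np.round(r["location"]),onz(f,r["location"],z))
    k=pinpoint(c,"lift_knob")
    if k: print(c,"ray",ray(f,k[0]["location"]))
E
```

```text
t: 30.98
eef_pos: [0.6162, -0.053, 0.0445]
ee_rot: [3.138, 0.009, 1.497]
force: [-0.3, -0.3, -3.3]
width: 0.0396
t: 31.98
eef_pos: [0.6167, -0.0531, 0.2883]
ee_rot: [3.134, 0.008, 1.497]
force: [1.0, 0.2, -0.6]
width: 0.0424
side lift_knob 0.57 [274. 118.] [0.709 0.258 0.16 ]
side medium1_mid 0.82 [297. 191.] [0.632 0.053 0.044]
side ray (array([ 0.061, -0.536,  0.93 ]), array([ 0.521,  0.639, -0.62 ]))
scene lift_knob 0.82 [284. 288.] [0.692 0.252 0.16 ]
scene ray (array([1.212, 0.932, 0.988]), array([-0.441, -0.575, -0.701]))
```

View pics/s5.png

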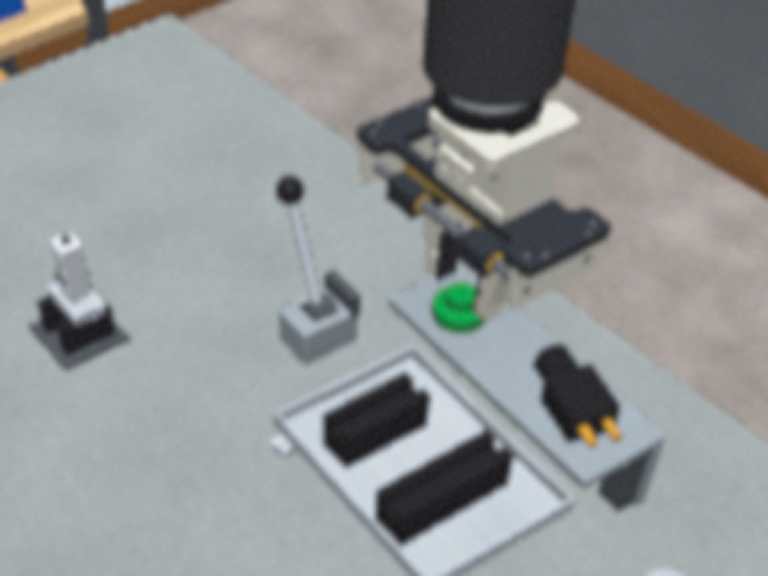

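Both blocks lie flat in the slide tray, at (375,420) and (445,490), and the gauge stands upright. Triangulating the knob.

Run:
```python
from h import *
np.set_printoptions(precision=4,suppress=True)
def blob(c,g):
    f=grab_frame(c); m=(np.array(f["pixels"]).max(2)<70).astype(np.uint8); m=cv2.morphologyEx(m,cv2.MORPH_OPEN,np.ones((3,3),np.uint8))
    n,L,st,ce=cv2.connectedComponentsWithStats(m); i=1+np.argmin(np.hypot(*(ce[1:]-g).T)); print(c,ce[i],st[i]); return f,ce[i]
A=[];B=[]
for c,g in(("side",(270.6,119.4)),("scene",(285.5,288.7))):
    f,p=blob(c,g); o,d=ray(f,p); d/=np.linalg.norm(d); M=np.eye(3)-np.outer(d,d);A.append(M);B.append(M@o)
X=np.linalg.solve(sum(A),sum(B));print(X,[np.linalg.norm(a@X-b) for a,b in zip(A,B)])
s=telemetry.get_state();print(s["eef_pos"],s["q"])
```

```text
side [270.0789 119.0526] [267 116   7   7  38]
scene [284.8407 288.3717] [280 283  11  12 113]
[0.6933 0.2596 0.164 ] [np.float64(0.0007958197392232399), np.float64(0.0007958197392231661)]
[ 0.616  -0.0531  0.2837] [ 0.2356  0.2344 -0.0364  0.0098 -1.3009 -1.8832]
```

```bash
python3 -m inch '0 1 6 1 0 0 0;0 2.5 12 1 0 0 0;0 4 18 1 0 0 0;0 5.5 24 1 0 0 0;0 7 30 1 0 0 0;0 8.3 36 1 0 0 0;0 8.3 37.5 0 0 0 0;0 8.3 37.5 0 0 0 0;0 8.3 37.5 -5 0 0 0;0 8.3 37.5 -10 0 0 0;0 8.3 37.5 -13.7 0 0 0;0 8.3 37.5 -13.7 0 0 0'
python3 - <<'E'
from h import *
np.set_printoptions(precision=4,suppress=True)
f=grab_frame("scene");s=telemetry.get_state();print(s["eef_pos"],s["width"],s["ee_rot"])
save(f,"s6.png",(200,210,380,345),4)
E
```

```text
t: 34.08
eef_pos: [0.6976, 0.3192, 0.144]
ee_rot: [-3.139, 0.013, 1.495]
force: [0.4, 0.1, 0.9]
width: 0.0005
[0.6991 0.3201 0.147 ] 0.0003550130257595985 [3.1403 0.0108 1.4955]
```

View pics/s6.png

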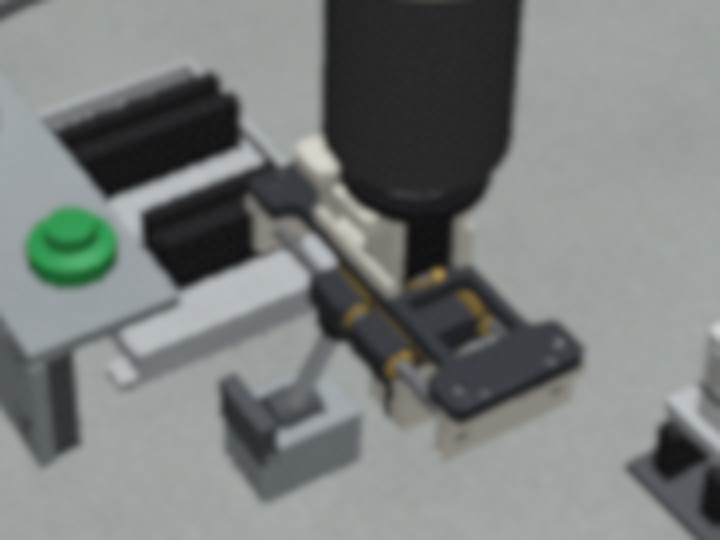

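The closed fingers stand behind the knob on the +y side, with the body above it. Pushing towards the tray.

```bash
python3 -m inch '0 -0.1 -2 0 0 0 0;0 -0.3 -3.5 0 0 0 0;0 -0.4 -5 0 0 0 0;0 -0.5 -6.5 0 0 0 0;0 -0.6 -7.5 0 0 0 0;0 -0.7 -8.5 0 0 0 0;0 -0.8 -9.5 0 0 0 0;0 -0.8 -10.5 0 0 0 0;0 -0.9 -11.5 0 0 0 0;0 -1 -12.5 0 0 0 0;0 -1 -13 0 0 0 0;0 -1 -13 0 0 0 0'
python3 - <<'E'
from h import *
np.set_printoptions(precision=4,suppress=True)
for c in("side","scene"):
    f=grab_frame(c)
    r=pinpoint(c,"lift_knob")
    if r:print(c,r[0]["p"],onz(f,r[0]["location"],.16))
E
```

```text
t: 35.62
eef_pos: [0.6889, 0.1891, 0.1465]
ee_rot: [3.141, 0.012, 1.495]
force: [0.6, 0.5, 0.2]
width: -0.0001
side 0.5 [0.7    0.1579 0.16  ]
scene 0.52 [0.6841 0.1367 0.16  ]
```

The contact force is gone and the knob has moved to y of about 0.14, so it has snapped over. Backing off and verifying.

```bash
python3 -m inch '0 0.3 5 0 0 0 0;0 0.5 9 3 0 0 0;0 0 11 9 0 0 0;0 -3 11 15 0 0 0;0 -6 10 18 0 0 0;0 -9 10 18 0 0 0;0 -12 10 18 0 0 0;0 -12 10 18 0 0 0'
python3 - <<'E'
from h import *
np.set_printoptions(precision=4,suppress=True)
A=[];B=[]
fs={c:grab_frame(c) for c in("side","scene")}
for c in fs:
    f=fs[c]; g=np.array(proj(f,(.683,.135,.16))); m=(np.array(f["pixels"]).max(2)<70).astype(np.uint8); m=cv2.morphologyEx(m,cv2.MORPH_OPEN,np.ones((3,3),np.uint8))
    n,L,st,ce=cv2.connectedComponentsWithStats(m); i=1+np.argmin(np.hypot(*(ce[1:]-g).T)); print(c,g,ce[i],st[i])
    o,d=ray(f,ce[i]); d/=np.linalg.norm(d); M=np.eye(3)-np.outer(d,d);A.append(M);B.append(M@o)
    for n in("gauge_foot","gauge_grip","tray_mid"):
        for r in pinpoint(c,n)[:1]: print(c,n,round(r["p"],2),onz(f,r["location"],{"gauge_foot":.045,"gauge_grip":.097,"tray_mid":.013}[n]))
X=np.linalg.solve(sum(A),sum(B));print("knob",X,[np.linalg.norm(a@X-b) for a,b in zip(A,B)])
a=cv2.cvtColor(np.array(fs["side"]["pixels"])[60:240,180:420],cv2.COLOR_RGB2BGR);b=cv2.cvtColor(np.array(fs["scene"]["pixels"])[180:345,140:410],cv2.COLOR_RGB2BGR)
b=cv2.resize(b,(390,290));a=cv2.resize(a,(390,290));cv2.imwrite("pics/fin.png",cv2.resize(np.hstack([a,b]),(780,290)))
E
```

```text
t: 36.83
eef_pos: [0.5676, 0.2907, 0.3281]
ee_rot: [3.139, 0.01, 1.497]
force: [1.3, 0.8, 0.8]
width: 0.0005
side [293.3799 141.3907] [291.7442 141.    ] [289 138   7   7  43]
side gauge_foot 0.61 [0.8071 0.1244 0.045 ]
side gauge_grip 0.5 [0.5061 0.3787 0.097 ]
side tray_mid 0.71 [ 0.6366 -0.0009  0.013 ]
scene [256.7697 257.6503] [254.8176 267.69  ] [236 254  39  30 658]
scene gauge_foot 0.83 [0.4936 0.3577 0.045 ]
scene gauge_grip 0.57 [0.488  0.3792 0.097 ]
scene tray_mid 0.78 [0.6476 0.0036 0.013 ]
knob [0.695  0.1503 0.1455] [np.float64(0.0035791581978769594), np.float64(0.0035791581978768614)]
```

Run:
```python
from h import *
f=grab_frame("side"); r=np.radians(-4.6); ty=np.array([-np.sin(r),np.cos(r),0])
k0=onz(f,(270.08,119.05),.045+.13*np.cos(.5)); piv=k0-ty*.13*np.sin(.5); piv[2]=.045
for a in(.3,.65,.85,.9,.95,1.0,1.03):
    l=.5-a; print(a,np.round(proj(f,piv+ty*.13*np.sin(l)+[0,0,.13*np.cos(l)]),1),"seen 291.7 141.0")
g=grab_frame("scene")
im=cv2.cvtColor(np.array(g["pixels"]),cv2.COLOR_RGB2GRAY)
# gauge: bright pixels of the gauge vs its position at start (same camera)
o=cv2.imread("pics/scene0.png"); o=cv2.cvtColor(cv2.resize(o,(560,420),interpolation=cv2.INTER_AREA),cv2.COLOR_BGR2GRAY)
for n,im2 in(("now",im),("start",o)):
    c=im2[285:335,355:405]; ys,xs=np.nonzero(c>165); print(n,len(xs),xs.mean()+355,ys.mean()+285)
```

```text
0.3 [276.6 121.5] seen 291.7 141.0
0.65 [285.  128.9] seen 291.7 141.0
0.85 [289.7 134.9] seen 291.7 141.0
0.9 [290.8 136.6] seen 291.7 141.0
0.95 [291.9 138.3] seen 291.7 141.0
1.0 [293.  140.1] seen 291.7 141.0
1.03 [293.6 141.2] seen 291.7 141.0
now 218 381.9908256880734 308.4724770642202
start 170 382.18823529411765 309.00588235294117
```

The knob's side-view pixel fits a lever angle of about 0.95–1.03, in the float notch. The gauge sits within half a pixel of where it started. Handing in.

```bash
python3 -c "
from station import arm
print(arm.job_done())"
```

```text
the job is handed in; nothing more can be done
None
```

I gauged both black blocks, laid them in the slide tray, returned the gauge and pushed the lift lever into the float notch. I then handed the job in at about 37 s; it gave no verdict.

- **Gauging:** only a medium and a long black block were present. I gauged the medium first, then the long, each pressed flat at about 22 N and held. Both probes rose about 16 mm, which means a 12 mm groove, so both blocks are good and none went to scrap.
- **Sorting:** the long block was knocked about 3 cm aside during the run. I found it again, and the last picture I viewed of the tray, taken before the lever push, showed both blocks lying flat in it.
- **Gauge:** it is back across its stand, within about half a pixel of its starting position in the scene camera. A low-confidence side-view detection of the gauge foot was elsewhere (p 0.61, at the ledge); I took it as false, because the grip detection and that pixel comparison agree.
- **Lever:** the side view fits about 0.95–1.03 rad, and the push force had dropped to zero. The two-camera fix on the knob failed because the scene camera merged it with a black block.
- **Not checked by eye:** the picture limit kept me from viewing the final scene after the lever push.

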